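# Latch a board into its test jig and hold the test pen on a pad

## Task

Check the board in the clamshell test jig: swing the open pressure frame down and press its front bar until the spring catch snaps over it and holds it shut by itself. Then lift the yellow test pen out of its stand and set its tip on the gold test pad with the red ring, pen upright, pressed lightly so that the sprung tip is partly pushed in but not bottomed. Finish while still holding the pen there, and leave the other things on the bench where they are.

Things in the scene. Friction and masses are not known exactly. Their poses are not given: they have to be found in the camera images.
- jig: clamshell test jig fixed on the bench: dark plinth 176 x 134 mm with aluminium deck, 51 mm high at most when shut. Origin: at bench level, 6 mm behind the plinth's middle. Its +x axis points from the front (spring catch) to the back (hinge), +y to the left seen from the front, +z up. Turned up to 0.3 rad either way. A green board lies level in it
- frame (a joint): angle in rad of the jig's black pressure frame (open rectangle 116 mm wide, 10 mm thick, opening 90 x 80 mm). 0 = level, shut; larger = front raised; stops at -0.014 and 1.15. It starts open; a stiff hinge keeps it where it is left (2 N at the front bar moves it). Over the last 5 mm sprung pins push it up, so without the catch it rests at 0.03 or more. Shut on the catch it reads about 0
- frame_hinge (a point): middle of the frame's hinge line, 72 mm behind the jig's origin and 39 mm above the bench; the hinge line runs along the jig's y axis
- frame_press (a point): middle of the flat top of the frame's front bar (35 x 116 mm, orange ribs), 132 mm from the hinge line and 5 mm above it when shut, then 44 mm above the bench. Moves with the frame; its z axis is normal to the bar's top, its x axis points to the hinge. The catch begins 21 mm in front of it. Pressing here with about 12 N, down to the frame's stop, makes the catch snap
- catch (a joint): travel in m of the bright steel spring catch at the middle of the jig's front. 0 = at rest, hooked over the frame's lip when the frame is shut; the lip pushes it up to 5 mm aside (towards the front) as the frame goes down, then it snaps back to 0 by itself. 22 mm wide, its head stands 51 mm above the bench
- board: green board fixed in the jig, 108 x 92 mm, its top 32 mm above the bench. Origin: middle of its underside, straight above the jig's origin; axes as the jig's. Near its front, in a row across, are three gold test pads, 8 mm in diameter, 26 mm apart, ringed red, white and blue; which is where varies. Behind the row stands a plug-in board, 18 mm high
- ring_red_pad (a point): centre of the gold test pad with the red ring (16 mm outside diameter), on the board's top, 32 mm above the bench, seen through the opening of the shut frame; the board's surface round it is free for 10 mm
- stand: pen stand, a round black foot of 72 mm diameter with an upright aluminium tube of 27 mm outside diameter at the mouth, 88 mm high, fixed on the bench. Origin: under its middle at bench level
- pen_grip (a point): point on the axis of the yellow test pen's round handle, 118 mm above its tip. Pen: loose, upright in the stand, 156 mm long, 60 g; handle 15 mm in diameter from 77 to 155 mm above the tip; below it a black collar, 25 mm in diameter, that rests on the stand's mouth; 10 mm thick below the collar. Lift it 75 mm straight up to clear the tube. The point's z axis runs from tip to handle end
- pen_tip (a point): end of the pen's thin gold tip (3 mm diameter, rounded), on the pen's axis, 118 mm below pen_grip while the tip is out; moves with the tip as it is pushed in
- tip (a joint): how far the pen's spring-loaded tip is pushed into the pen, in m: 0 = fully out, 0.008 = bottomed. It takes about 0.9 N to start it and 3.3 N at the end of its travel (300 N/m)
- cutters: red-handled side cutters lying on the bench, 126 x 49 x 12 mm; a bystander
- driver: screwdriver with green handle lying on the bench, 129 x 17 x 18 mm; a bystander
- tweezers: steel tweezers lying on the bench, 120 x 14 x 8 mm; a bystander
- heatsink: black finned heat sink, 25 x 42 x 20 mm; a bystander
- relay: clear plastic relay standing on the bench, 28 x 21 x 36 mm; a bystander
- pen: the test pen as a whole; origin on its axis where the tip ends when fully out, +z from tip to handle end

How it is judged:
By the outcome, as a careful person would: the job done as asked, in the order asked, and still so for the second after the job is handed in, while the arm keeps its last pose, push and grip.
It also fails if it takes over 58 s, if anything falls off the work surface, if the arm or the gripper's body presses on something with over 40 N, if the wrist force passes 120 N, or if a joint passes its speed limit or range.

## Robot

A 7-joint arm with a two-finger parallel gripper is mounted at the origin on a cart in front of the work surface, level with it; the furniture and walls round the work are solid. World frame = base frame: x ahead of the robot, y to its left, z up, the work surface at z = 0. Lengths are in m, angles in rad, forces in N, time in s.
With the tool pointing down it reaches from about 0.35 to 0.9 m from the base axis. Payload 7.2 kg.
Tool frame: the origin (TCP) lies at the very end of the fingers, on their centre line; the grasp point (between the pads) lies 19 mm behind it; z points along the fingers, y is the line along which they close (so a half turn about z gives the same grasp; the last joint's range is limited). The gripper opens to 88 mm and grips with 3 to 60 N. Pads are 20 mm wide; open, the fingers measure 115 mm over their backs; the gripper's body (75 mm by 178 mm) begins 61 mm behind the grasp point.
Start: joints at [1.278, 0.411, -0.013, 1.596, 0.006, 1.134, -0.082], TCP at [0.139, -0.609, 0.223] pointing down, gripper open.
Joint ranges: [-2.95, 2.95], [-0.29, 1.99], [-1.47, 1.44], [0.14, 2.54], [-1.03, 4.17], [0.13, 1.85], [-2.86, 2.86]. Speed limits (rad/s): [2.39, 2.39, 3.01, 3.01, 3.14, 3.14, 3.14].

## Interface

Orientations are given as a unit quaternion [w, x, y, z].
In Python, from rig import arm gives the robot as it stands. The module is installed in compiled form; this text tells all that it offers.
- The arm moves only by the tool arm_command, never from a script. Its argument "rows" is a list of rows, each a list of 5 numbers: the opening, from 0 (shut) to 1 (fully open), then the shift along the tool's x, y, z in cm, then the turn about the tool's z in degrees. A call has exactly 8 rows; each row shifts and turns the commanded pose from where the row before left it, along the tool's axes as they then stand; what a row does not reach is not made up. A row lasts 1/10 s, in which the tool goes at most 50 mm and 8.59 degrees, less where a joint would pass 70% of its speed; a pose out of reach is approached as far as the arm can. A call with a gripper value outside its range is refused whole. The fingers move at their own pace and stop on an object; "force" is the grip in N (left out, the last holds). Time passes only in rows, so rows that do not move let the fingers close, or fill a call up. It gives the time, the measured TCP pose, the force, the opening and the grip force at its end, in the units of the state.
- arm.observe(): the state, without advancing time (a new reading comes with each control period).
- arm.camera(name): name is "side" or "top" or "wrist"; returns a dict with "img" (420x560x3 uint8, blue, green, red), "z_map" (420x560 float32, m along the optical axis (not along the pixel's ray), 0 where there is no reading), "fov_y" (degrees; the focal length in pixels is half the picture's height over the tangent of half this angle, whatever the lens; pixels are square), "cx", "cy" (the principal point, pixels), "camera_from_world" (4x4, takes a point from world to camera coordinates); the wrist camera has in their place "tool_from_camera" (4x4, takes a point from camera to tool coordinates, whose origin is the TCP and whose axes are the flange's). Camera axes: x right, y up, looking along -z (the intrinsics and any distortion apply to the point x, -y, -z); pixel columns grow to the right and rows downward; lengths in m; the calibration is good to about 2 mm. A picture is of the moment at which its call begins: read the wrist's pose just before it.
- arm.hand_in(): hands the job in; it is judged then, once.
The state is a dict: "time_s": time; "q": joint angles; "qvel": joint speeds; "tau": joint torques, N m; "position": TCP position; "eef_rot": TCP orientation; "force": force on the tool from outside, world axes, zero at the start; "wrist_torque": the same for the moment, N m; "opening": finger opening in m; "grasp_force": force on a finger pad.
Only numpy, scipy, OpenCV 4.12 (cv2) and the standard library are available. Lean on these libraries where they do the work, as an engineer would, in place of code of your own. Each camera call takes 0.05 s, during which the arm holds its last target. There are 200 camera calls.

## Working session

There is one attempt and no reset: what is moved stays moved. The work goes in short steps, Python scripts to look and compute and a tool call to move; the robot and the scene stay as the last step left them, time stands still between calls to the robot, and variables do not carry over. Pictures are saved under pics/ and viewed, at most 10 in all, crops included, and the job is handed in when it is done.

Besides the shell and the picture viewer there is one more tool, called after "Request:" as a command line: name --pt "numbers of a row" for each row, then --argument value for the rest. arm_command: Moves the arm, as the interface text tells. Its arguments: {"type":"object","properties":{"rows":{"type":"array","items":{"type":"array","items":{"type":"number"}}},"force":{"type":"number"}},"required":["rows"]}

```bash
mkdir -p pics; cat > h.py <<'E'
import numpy as np,cv2
from rig import arm
def K(c):
    f=210/np.tan(np.radians(c['fov_y'])/2); return f,c['cx'],c['cy']
def cloud(c,T=None):
    """world points HxWx3 from z_map; T=world_from_camera"""
    f,cx,cy=K(c)
    if T is None: T=np.linalg.inv(c['camera_from_world'])
    v,u=np.mgrid[:420,:560]; z=c['z_map']
    P=np.stack([(u-cx)*z/f,-(v-cy)*z/f,-z],-1)
    return P@T[:3,:3].T+T[:3,3]
def R(q):
    from scipy.spatial.transform import Rotation
    return Rotation.from_quat([q[1],q[2],q[3],q[0]]).as_matrix()
def wristT(c,s):
    T=np.eye(4);T[:3,:3]=R(s['eef_rot']);T[:3,3]=s['position'];return T@c['tool_from_camera']
def ray(c,u,v,z,T=None):
    f,cx,cy=K(c)
    if T is None: T=np.linalg.inv(c['camera_from_world'])
    d=T[:3,:3]@np.array([(u-cx)/f,-(v-cy)/f,-1]);o=T[:3,3]
    return o+d*(z-o[2])/d[2]
E
python3 - <<'E'
from h import *
s=arm.observe();print({k:np.round(v,3) for k,v in s.items()})
for n in('top','side'):
    c=arm.camera(n);cv2.imwrite(f'pics/{n}0.png',c['img']);np.save(f'{n}0.npy',c,allow_pickle=True)
    print(n,{k:np.round(v,3) for k,v in c.items() if k not in('img','z_map')})
E
```

```text
{'time_s': np.float64(0.0), 'q': array([ 1.278,  0.412, -0.013,  1.597,  0.006,  1.134, -0.082]), 'qvel': array([-0.001, -0.001, -0.001, -0.001,  0.   , -0.001,  0.   ]), 'tau': array([ 1.0000e-03, -5.8795e+01,  6.4200e-01, -2.9108e+01, -5.4000e-02,
        1.8000e-02,  0.0000e+00]), 'position': array([ 0.139, -0.609,  0.222]), 'eef_rot': array([-0.001,  0.994,  0.112, -0.   ]), 'force': array([-1.286,  0.31 ,  0.3  ]), 'wrist_torque': array([ 0.019,  0.088, -0.026]), 'grasp_force': np.float64(0.0), 'opening': np.float64(0.088)}
top {'fov_y': np.float64(48.614), 'cx': np.float64(277.007), 'cy': np.float64(212.776), 'camera_from_world': array([[-1.000e-03, -1.000e+00, -9.000e-03,  4.400e-02],
       [ 9.960e-01, -2.000e-03,  8.400e-02, -4.930e-01],
       [-8.400e-02, -9.000e-03,  9.960e-01, -1.496e+00],
       [ 0.000e+00,  0.000e+00,  0.000e+00,  1.000e+00]])}
side {'fov_y': np.float64(42.55), 'cx': np.float64(272.429), 'cy': np.float64(210.065), 'camera_from_world': array([[-0.986, -0.167, -0.019,  0.49 ],
       [ 0.065, -0.485,  0.872, -0.089],
       [-0.155,  0.858,  0.489, -1.295],
       [ 0.   ,  0.   ,  0.   ,  1.   ]])}
```

View pics/top0.png

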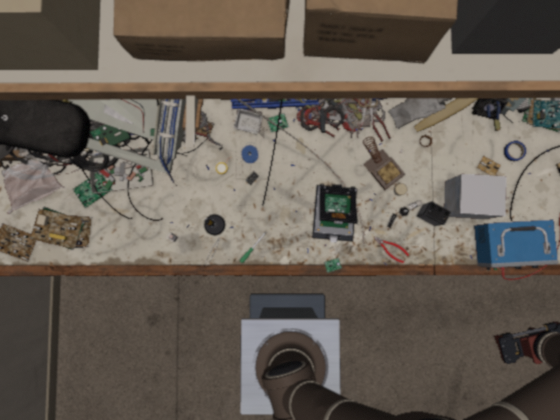

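View pics/side0.png

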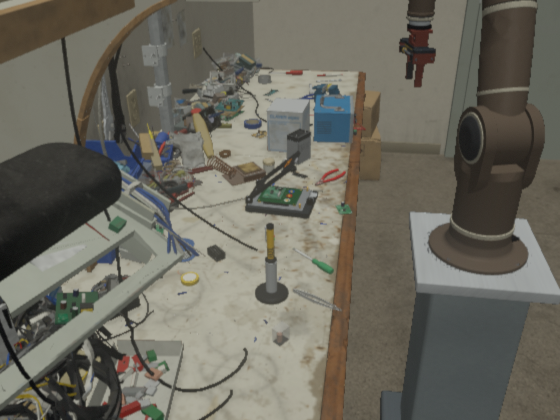

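Top view: open jig at about (335,212), hinge away from the robot; pen stand at (214,224). The side view shows the frame open at roughly 35° and the pen upright at (270,245).

```bash
python3 - <<'E'
from h import *
c=np.load('top0.npy',allow_pickle=True).item();P=cloud(c)
cv2.imwrite('pics/z.png',cv2.resize(c['img'][170:270,180:460],None,fx=2.8,fy=2.8,interpolation=cv2.INTER_CUBIC))
print('jig',ray(c,335,212,.04),'stand',ray(c,214,224,0))
for v in range(178,246,4): print(v,[tuple((P[v,u]*1000).astype(int)) for u in(312,318,326,336,346,353)])
s=np.load('side0.npy',allow_pickle=True).item();Q=cloud(s)
hsv=cv2.cvtColor(s['img'],cv2.COLOR_BGR2HSV)
m=(hsv[...,0]>18)&(hsv[...,0]<32)&(hsv[...,1]>140);m[:215]=0;m[265:]=0;m[:,:255]=0;m[:,285:]=0
print('yellow n',m.sum(),np.round(np.median(Q[m],0),3),Q[m][:,2].min(),Q[m][:,2].max())
v,u=np.nonzero(m)
h2=cv2.cvtColor(c['img'],cv2.COLOR_BGR2HSV);a=c['img'].max(2)[205:245,195:235]<60
vv,uu=np.nonzero(a);print('foot px',uu.mean()+195,vv.mean()+205,len(uu));print(ray(c,uu.mean()+195,vv.mean()+205,0.01))
print('pen pix',u.mean(),v.mean(),ray(s,u.mean(),v.mean(),.118))
E
```

```text
jig [ 0.49395795 -0.14382587  0.04      ] stand [0.45842706 0.25157879 0.        ]
178 [(np.int64(611), np.int64(-73), np.int64(0)), (np.int64(611), np.int64(-93), np.int64(0)), (np.int64(610), np.int64(-119), np.int64(0)), (np.int64(611), np.int64(-153), np.int64(-3)), (np.int64(610), np.int64(-185), np.int64(3)), (np.int64(611), np.int64(-209), np.int64(-2))]
182 [(np.int64(598), np.int64(-73), np.int64(-2)), (np.int64(597), np.int64(-93), np.int64(1)), (np.int64(597), np.int64(-119), np.int64(3)), (np.int64(597), np.int64(-152), np.int64(0)), (np.int64(596), np.int64(-185), np.int64(8)), (np.int64(596), np.int64(-208), np.int64(4))]
186 [(np.int64(583), np.int64(-72), np.int64(2)), (np.int64(581), np.int64(-91), np.int64(20)), (np.int64(577), np.int64(-115), np.int64(44)), (np.int64(580), np.int64(-149), np.int64(26)), (np.int64(582), np.int64(-184), np.int64(10)), (np.int64(576), np.int64(-201), np.int64(49))]
190 [(np.int64(570), np.int64(-72), np.int64(2)), (np.int64(567), np.int64(-90), np.int64(27)), (np.int64(563), np.int64(-114), np.int64(55)), (np.int64(562), np.int64(-145
[... 3355 characters left out ...]
t64(410), np.int64(-115), np.int64(27)), (np.int64(410), np.int64(-145), np.int64(43)), (np.int64(410), np.int64(-180), np.int64(20)), (np.int64(410), np.int64(-202), np.int64(24))]
242 [(np.int64(398), np.int64(-72), np.int64(-4)), (np.int64(398), np.int64(-91), np.int64(-5)), (np.int64(398), np.int64(-117), np.int64(2)), (np.int64(398), np.int64(-150), np.int64(3)), (np.int64(398), np.int64(-182), np.int64(3)), (np.int64(398), np.int64(-206), np.int64(-2))]
yellow n 111 [0.456 0.255 0.145] 0.09772745331846322 0.7207527449376874
foot px 214.31333333333333 224.48333333333335 300
[0.45622822 0.24908131 0.01      ]
pen pix 269.6936936936937 239.14414414414415 [0.46396721 0.2154687  0.118     ]
```

View pics/z.png

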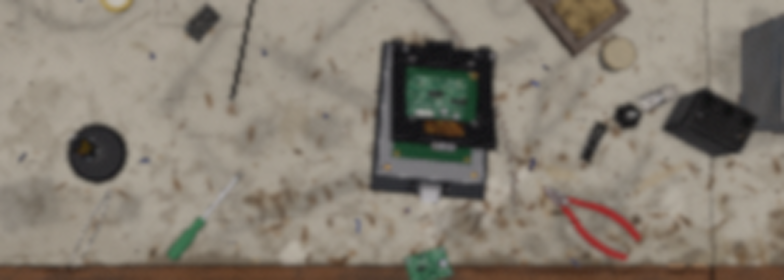

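Request:
arm_command --pt "0 0 0 -4.5 0" --pt "0 0 0 -4.5 0" --pt "0 0 0 -4.5 0" --pt "0 0 0 -4.5 0" --pt "0 3.4 -3.5 0 0" --pt "0 3.4 -3.5 0 0" --pt "0 3.4 -3.5 0 0" --pt "0 3.4 -3.5 0 0" --force 20

```text
time_s: 0.9
position: [0.2412, -0.4406, 0.4023]
eef_rot: [-0.0, 0.994, 0.112, -0.0]
force: [1.9, -0.1, 0.9]
opening: 0.0273
grasp_force: 0.0
```

Request:
arm_command --pt "0 3.4 -3.5 0 0" --pt "0 3.4 -3.5 0 0" --pt "0 3.4 -3.5 0 0" --pt "0 3.4 -3.5 0 0" --pt "0 3.4 -3.5 0 0" --pt "0 0 0 0 8" --pt "0 0 0 0 8" --pt "0 0 0 0 0"

```text
time_s: 1.7
position: [0.3673, -0.2336, 0.4024]
eef_rot: [-0.0, 1.0, -0.028, -0.0]
force: [-0.2, 0.5, -0.5]
opening: 0.0002
grasp_force: 0.0
```

```bash
python3 - <<'E'
from h import *
s=arm.observe();print(s['position'],s['eef_rot'],s['q'],s['force'])
c=arm.camera('wrist');print(c['tool_from_camera'].round(3),c['fov_y'])
cv2.imwrite('pics/w1.png',c['img']);np.save('w1.npy',dict(c=c,s=s),allow_pickle=True)
E
```

```text
[ 0.36733904 -0.23362933  0.40242236] [-4.17552487e-05  9.99610959e-01 -2.78902901e-02 -2.45921100e-04] [ 0.81820405 -0.01135059 -0.35460867  1.7057991  -0.00383865  1.44692003
 -1.16249162] [-0.18651025  0.45255976 -0.51420254]
[[-0.     0.958  0.287  0.079]
 [ 1.     0.001 -0.    -0.001]
 [-0.     0.287 -0.958 -0.162]
 [ 0.     0.     0.     1.   ]] 58.64673929666878
```

View pics/w1.png

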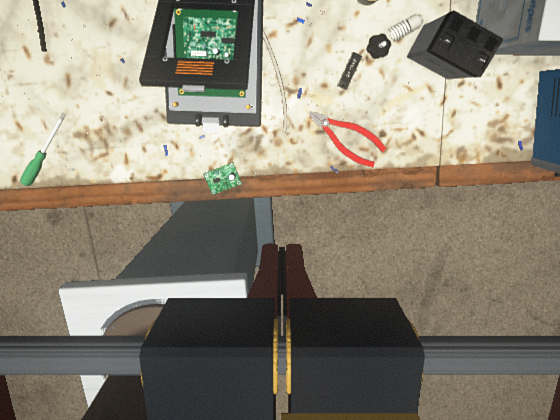

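The wrist view shows the open frame (bar around (194,68)), the plinth front edge at row 123, and the catch at (212,122). I'm moving above the jig for a better look.

Request:
arm_command --pt "0 2.4 -2.4 0 0" --pt "0 2.4 -2.4 0 0" --pt "0 2.4 -2.4 0 0" --pt "0 2.4 -2.4 0 0" --pt "0 0 0 0 0" --pt "0 0 0 0 0" --pt "0 0 0 0 0" --pt "0 0 0 0 0"

```text
time_s: 2.55
position: [0.4677, -0.1446, 0.4027]
eef_rot: [0.0, 1.0, -0.028, -0.0]
force: [-0.5, -0.3, -0.2]
opening: 0.0004
grasp_force: 0.0
```

```bash
python3 - <<'E'
from h import *
s=arm.observe();print(s['position'],s['eef_rot'])
c=arm.camera('wrist')
cv2.imwrite('pics/w2.png',c['img']);np.save('w2.npy',dict(c=c,s=s),allow_pickle=True)
E
```

```text
[ 0.46774556 -0.14457131  0.40273972] [ 2.95599416e-04  9.99612607e-01 -2.78306800e-02 -4.42622299e-05]
```

View pics/w2.png

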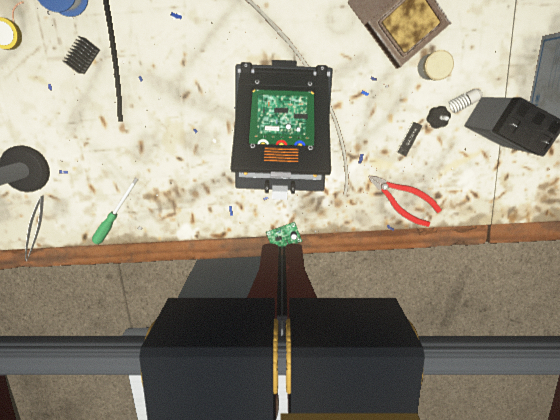

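Now the pads are visible through the frame: white/yellow (263,143), red (281,145), blue (300,145). The orange ribs are at (281,155) and the catch at (280,187).

```bash
python3 - <<'E'
from h import *
d=np.load('w2.npy',allow_pickle=True).item();c,s=d['c'],d['s'];T=wristT(c,s);P=cloud(c,T)
hsv=cv2.cvtColor(c['img'],cv2.COLOR_BGR2HSV);H,S,V=cv2.split(hsv)
def m(mask,x0,x1,y0,y1):
    k=np.zeros_like(mask);k[y0:y1,x0:x1]=mask[y0:y1,x0:x1];v,u=np.nonzero(k);return u,v
u,v=m((H>5)&(H<22)&(S>120)&(V>80),260,302,148,163)
print('ribs',len(u),u.mean(),v.mean(),np.median(P[v,u],0))
u,v=m(((H<6)|(H>172))&(S>150)&(V>80),270,292,138,150)
print('red',len(u),u.min(),u.max(),v.min(),v.max(),ray(c,(u.min()+u.max())/2,v.mean(),.032,T))
u,v=m((H>100)&(H<125)&(S>150),292,308,138,150)
print('blue',len(u),u.min(),u.max(),v.min(),v.max(),ray(c,u.mean(),v.mean(),.032,T))
for vv in range(64,196,6): print(vv,[tuple(int(a) for a in P[vv,uu]*1000) for uu in (238,244,281,318,324,328)])
cv2.imwrite('pics/w2c.png',cv2.resize(c['img'][55:205,220:345],None,fx=4,fy=4,interpolation=cv2.INTER_CUBIC))
E
```

```text
ribs 382 280.4921465968586 154.3193717277487 [ 0.47766509 -0.14249997  0.13091212]
red 30 276 286 140 145 [ 0.47958238 -0.14362044  0.032     ]
blue 33 294 304 140 145 [ 0.47745922 -0.16909684  0.032     ]
64 [(587, -90, 19), (585, -101, 43), (583, -149, 21), (582, -202, 0), (581, -210, 0), (581, -216, 0)]
70 [(578, -92, 41), (577, -100, 45), (574, -149, 43), (572, -197, 46), (571, -205, 44), (572, -213, 22)]
76 [(571, -89, 22), (569, -100, 52), (567, -148, 49), (564, -196, 50), (564, -204, 49), (564, -211, 37)]
82 [(563, -89, 22), (562, -100, 58), (559, -148, 56), (556, -195, 57), (556, -203, 55), (556, -213, 21)]
88 [(555, -92, 64), (554, -100, 67), (552, -147, 56), (549, -194, 64), (549, -202, 62), (548, -212, 24)]
94 [(547, -93, 73), (547, -100, 71), (544, -147, 33), (542, -194, 69), (541, -202, 67), (541, -207, 67)]
100 [(540, -93, 79), (540, -100, 78), (536, -146, 38), (534, -193, 74), (534, -201, 75), (534, -206, 73)]
106 [(533, -93, 84), (533, -100, 82), (528, -146, 36), (527, -192, 81), (527, -200, 82), (527, -205, 81)]
112 [(526, -93, 90), (526, -100, 89), (521, -145, 41), 
[... 765 characters left out ...]
), (475, -186, 129), (474, -193, 127), (474, -198, 128)]
160 [(474, -93, 136), (474, -100, 136), (472, -143, 136), (469, -186, 133), (469, -192, 135), (468, -197, 135)]
166 [(469, -93, 142), (468, -100, 142), (465, -142, 140), (463, -185, 139), (463, -192, 140), (462, -197, 138)]
172 [(460, -92, 136), (460, -99, 137), (458, -142, 140), (456, -185, 141), (456, -191, 142), (456, -196, 143)]
178 [(428, -76, 21), (428, -85, 22), (426, -140, 26), (422, -195, 25), (421, -204, 20), (416, -212, 0)]
184 [(419, -76, 22), (419, -85, 22), (416, -140, 22), (413, -194, 24), (412, -204, 20), (406, -212, 0)]
190 [(405, -72, 1), (404, -81, 0), (414, -139, 50), (404, -194, 23), (397, -206, 0), (397, -212, 0)]
```

View pics/w2c.png

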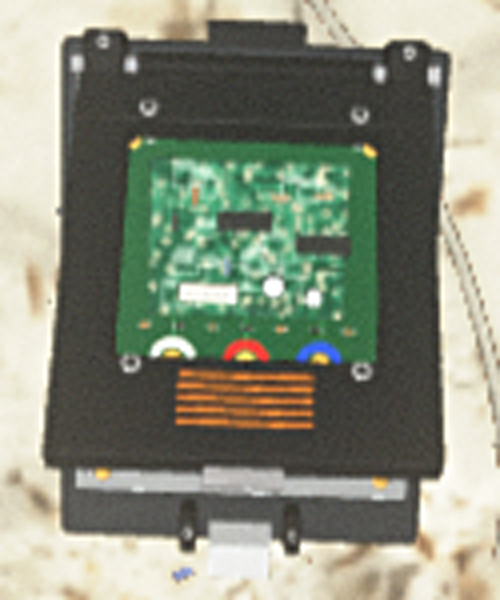

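Request:
arm_command --pt "0 0.5 -0.1 4.5 0" --pt "0 0.5 -0.1 4.5 0" --pt "0 0.5 -0.1 4.5 0" --pt "0 0 0 4.5 0" --pt "0 0 0 3.8 0" --pt "0 0 0 2.0 0" --pt "0 0 0 0 0" --pt "0 0 0 0 0"

```text
time_s: 3.4
position: [0.4838, -0.1416, 0.1653]
eef_rot: [0.0, 1.0, -0.027, 0.0]
force: [0.3, -0.2, 0.8]
opening: 0.0006
grasp_force: 0.0
```

Request:
arm_command --pt "0 -0.3 0 2.0 0" --pt "0 -0.4 0 1.8 0" --pt "0 -0.7 0 1.1 0" --pt "0 -0.7 0 1.1 0" --pt "0 -0.6 0 1.2 0" --pt "0 -0.5 0 1.2 0" --pt "0 -0.3 0 1.2 0" --pt "0 0 0 0 0"

```text
time_s: 4.2
position: [0.4479, -0.1394, 0.0682]
eef_rot: [0.0, 1.0, -0.027, -0.001]
force: [-0.5, -0.7, -0.8]
opening: 0.0005
grasp_force: 0.0
```

Request:
arm_command --pt "0 -0.1 0 1.0 0" --pt "0 -0.1 0 0.6 0" --pt "0 0 0 0.3 0" --pt "0 0 0 0.3 0" --pt "0 0 0 0.1 0" --pt "0 0 0 0 0" --pt "0 0 0 0 0" --pt "0 0 0 0 0"

```text
time_s: 5.0
position: [0.4469, -0.1392, 0.0457]
eef_rot: [0.0, 1.0, -0.027, 0.0]
force: [1.3, -0.6, 2.0]
opening: 0.0004
grasp_force: 0.7
```

```bash
python3 - <<'E'
from h import *
s=arm.observe();print(s['position'],s['force'])
c=arm.camera('side');P=cloud(c)
i=c['img'][170:225,230:330];cv2.imwrite('pics/s2.png',cv2.resize(i,None,fx=7,fy=7,interpolation=cv2.INTER_CUBIC))
E
```

```text
[ 0.44693034 -0.13919779  0.04569809] [ 1.26482316 -0.61086229  2.0343011 ]
```

View pics/s2.png

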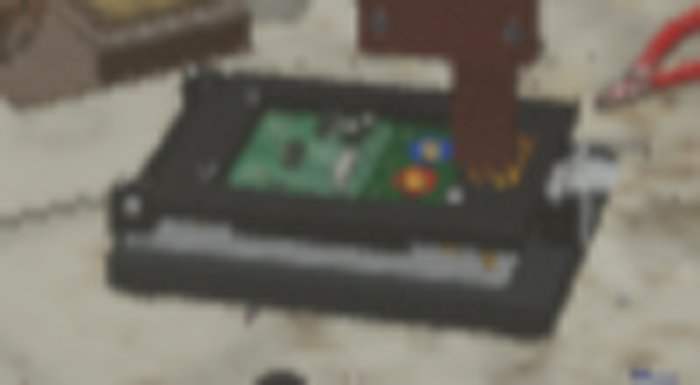

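The frame is nearly shut with the fingers on the ribs. I'll press on.

Request:
arm_command --pt "0 0 0 0.1 0" --pt "0 0 0 0.1 0" --pt "0 0 0 0.1 0" --pt "0 0 0 0.1 0" --pt "0 0 0 0.1 0" --pt "0 0 0 0 0" --pt "0 0 0 0 0" --pt "0 0 0 0 0"

```text
time_s: 5.85
position: [0.4469, -0.1392, 0.0421]
eef_rot: [0.001, 1.0, -0.027, 0.0]
force: [-5.6, 1.3, 24.2]
opening: 0.0005
grasp_force: 12.3
```

Request:
arm_command --pt "0 0 0 -1 0" --pt "0 0 0 -3 0" --pt "0 0 0 -4 0" --pt "0 0 0 -4 0" --pt "0 0 0 -4 0" --pt "0 0 0 -4 0" --pt "0 0 0 0 0" --pt "0 0 0 0 0"

```text
time_s: 6.65
position: [0.4465, -0.1393, 0.2409]
eef_rot: [0.0, 1.0, -0.027, 0.0]
force: [-0.3, 0.2, -1.2]
opening: 0.0006
grasp_force: 0.0
```

```bash
python3 - <<'E'
from h import *
s=arm.observe();print(s['position'],s['eef_rot'])
c=arm.camera('wrist');np.save('w3.npy',dict(c=c,s=s),allow_pickle=True)
T=wristT(c,s);P=cloud(c,T)
cv2.imwrite('pics/w3.png',c['img'])
H,S,V=cv2.split(cv2.cvtColor(c['img'],cv2.COLOR_BGR2HSV))
for n,m in(('red',((H<6)|(H>172))&(S>150)&(V>80)),('blue',(H>100)&(H<125)&(S>150)&(V>80))):
    k,l,st,ce=cv2.connectedComponentsWithStats(m.astype(np.uint8))
    for i in range(1,k):
        if st[i,4]>60: 
            x,y,w,h,a=st[i];print(n,st[i],ray(c,x+(w-1)/2,y+(h-1)/2,.032,T),ce[i])
for x in (.56,.54,.5,.45,.435):
  for y in(-.1,-.19):
    m=(abs(P[...,0]-x)<.003)&(abs(P[...,1]-y+.057*(x-.48))<.004);print(x,y,np.median(P[m][:,2]).round(4))
E
```

```text
[ 0.44650076 -0.13925882  0.24087267] [ 3.50138783e-04  9.99624887e-01 -2.73830500e-02  3.61981732e-04]
red [277 138  17  17 123] [ 0.47473086 -0.14330442  0.032     ] [284.66666667 145.84552846]
red [431 197  75  42 608] [ 0.3895826  -0.33067923  0.032     ] [472.39309211 213.75164474]
red [424 207  65  51 583] [ 0.37398464 -0.31939375  0.032     ] [454.36020583 235.7084048 ]
blue [303 139  17  17 152] [ 0.4723198  -0.16895982  0.032     ] [311.24342105 146.96052632]
0.56 -0.1 0.044
0.56 -0.19 0.0439
0.54 -0.1 0.0441
0.54 -0.19 0.0438
0.5 -0.1 0.0442
0.5 -0.19 0.0442
0.45 -0.1 0.0449
0.45 -0.19 0.0445
0.435 -0.1 0.0446
0.435 -0.19 0.0449
```

View pics/w3.png

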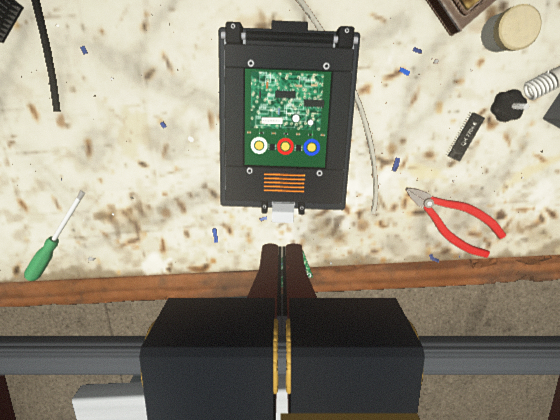

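The frame reads level (44 mm everywhere), so it's latched; the red pad is at (285,146), unobstructed. Now to the pen.

Request:
arm_command --pt "0.5 -0.7 -3.9 0 0" --pt "0.5 -0.7 -3.9 0 0" --pt "0.5 -0.7 -3.9 0 0" --pt "0.5 -0.7 -3.9 0 0" --pt "0.5 -0.7 -3.9 0 0" --pt "0.5 -0.7 -3.9 0 0" --pt "0.5 -0.7 -3.9 0 0" --pt "0.5 -0.7 -3.9 0 0"

```text
time_s: 7.5
position: [0.4062, 0.1764, 0.239]
eef_rot: [0.0, 1.0, -0.027, -0.001]
force: [0.3, 0.5, 0.6]
opening: 0.0441
grasp_force: 0.0
```

Request:
arm_command --pt "0.5 -0.7 -3.9 0 0" --pt "0.5 -0.7 -3.9 0 0" --pt "0.5 0 0 0 0" --pt "0.5 0 0 0 0" --pt "0.5 0 0 0 0" --pt "0.5 0 0 0 0" --pt "0.5 0 0 0 0" --pt "0.5 0 0 0 0"

```text
time_s: 8.3
position: [0.3983, 0.2533, 0.2407]
eef_rot: [0.0, 1.0, -0.028, 0.0]
force: [-0.4, -0.3, -0.9]
opening: 0.0439
grasp_force: 0.0
```

```bash
python3 - <<'E'
from h import *
s=arm.observe();print(s['position'],s['eef_rot'],s['q'])
c=arm.camera('wrist');np.save('w4.npy',dict(c=c,s=s),allow_pickle=True)
T=wristT(c,s);P=cloud(c,T)
cv2.imwrite('pics/w4.png',c['img'])
Q=P.reshape(-1,3);near=np.hypot(Q[:,0]-.457,Q[:,1]-.252)<.04
for a in np.arange(.07,.2,.006):
    k=near&(abs(Q[:,2]-a)<.003)
    if k.sum()>3: print(a.round(3),k.sum(),((Q[k].min(0)+Q[k].max(0))/2).round(4),(Q[k].max(0)-Q[k].min(0)).round(4))
E
```

```text
[0.3983041  0.25328285 0.24066899] [ 1.56471802e-04  9.99608904e-01 -2.79640859e-02  1.55091422e-04] [ 0.0616081   0.22409421 -0.83731396  1.88753568  0.18589091  1.10960618
 -2.47332606]
0.088 51 [0.4604 0.2485 0.088 ] [0.0202 0.0256 0.0054]
0.094 253 [0.4599 0.2487 0.0937] [0.0199 0.0238 0.0053]
0.106 5 [0.4626 0.2497 0.107 ] [0.0049 0.0125 0.0039]
0.118 6 [0.4624 0.2483 0.1188] [0.0043 0.0132 0.0043]
0.124 7 [0.4627 0.2497 0.1224] [0.0045 0.0118 0.0023]
0.136 7 [0.4641 0.2498 0.1372] [0.0072 0.0112 0.0023]
0.142 4 [0.4651 0.252  0.1417] [0.0059 0.0051 0.0041]
0.148 5 [0.4657 0.2479 0.1475] [0.0049 0.0084 0.0035]
0.154 7 [0.4658 0.249  0.154 ] [0.0041 0.0088 0.0047]
0.166 16 [0.4639 0.2502 0.1667] [0.0087 0.0119 0.0045]
0.172 512 [0.4593 0.2489 0.172 ] [0.0179 0.0146 0.006 ]
0.178 19 [0.4572 0.2489 0.1754] [0.0089 0.0121 0.0007]
```

View pics/w4.png

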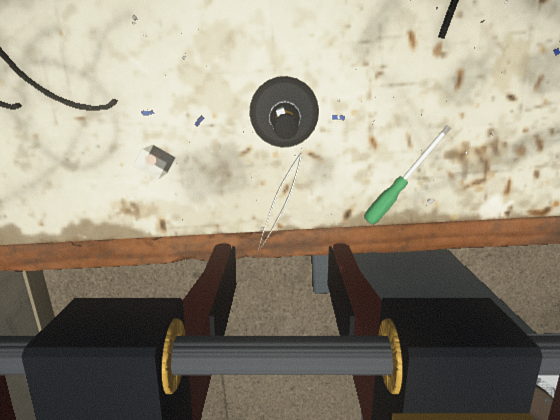

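The pen handle end is at (285,125), upright, with clear space around it.

Request:
arm_command --pt "0.5 3 0 0 0" --pt "0.5 3 0.1 0 0" --pt "0.5 0 0 3 0" --pt "0.5 0 0 3 0" --pt "0.5 0 0 3 0" --pt "0.5 0 0 2.5 0" --pt "0.5 0 0 1 0" --pt "0.5 0 0 0 0" --force 25

```text
time_s: 9.15
position: [0.4573, 0.2493, 0.1147]
eef_rot: [0.0, 1.0, -0.027, -0.001]
force: [-0.3, 0.2, 0.3]
opening: 0.0436
grasp_force: 0.0
```

Request:
arm_command --pt "0.3 0 0 0 0" --pt "0.25 0 0 0 0" --pt "0.2 0 0 0 0" --pt "0.15 0 0 0 0" --pt "0.1 0 0 0 0" --pt "0.05 0 0 0 0" --pt "0 0 0 0 0" --pt "0 0 0 0 0" --force 25

```text
time_s: 9.95
position: [0.4583, 0.2499, 0.1163]
eef_rot: [-0.0, 1.0, -0.027, 0.001]
force: [0.1, -1.3, 6.7]
opening: 0.0148
grasp_force: 25.0
```

Request:
arm_command --pt "0 0 0 -1 0" --pt "0 0 0 -1.5 0" --pt "0 0 0 -2 0" --pt "0 0 0 -2 0" --pt "0 0 0 -2 0" --pt "0 0 0 -2 0" --pt "0 0 0 -1.5 0" --pt "0 0 0 0 0"

```text
time_s: 10.75
position: [0.4587, 0.2506, 0.2381]
eef_rot: [-0.001, 1.0, -0.027, 0.002]
force: [0.8, 0.2, -1.4]
opening: 0.0147
grasp_force: 25.0
```

```bash
cat > pen.py <<'E'
from h import *
s=arm.observe();print(s['position'].round(4),np.round(s['eef_rot'],4),s['force'].round(2),s['grasp_force'])
for n in('side','top'):
    c=arm.camera(n);f,cx,cy=K(c);np.save(f'{n}P.npy',c,allow_pickle=True)
    H,S,V=cv2.split(cv2.cvtColor(c['img'],cv2.COLOR_BGR2HSV))
    p=c['camera_from_world']@np.r_[s['position'],1];u0=int(cx+f*p[0]/-p[2]);v0=int(cy-f*p[1]/-p[2]);print(n,u0,v0)
    i=c['img'][max(v0-50,0):v0+60,max(u0-60,0):u0+60];cv2.imwrite(f'pics/{n}P.png',cv2.resize(i,None,fx=5,fy=5,interpolation=cv2.INTER_CUBIC))
w=arm.camera('wrist');cv2.imwrite('pics/wP.png',w['img']);np.save('wP.npy',dict(c=w,s=s),allow_pickle=True)
E
python3 pen.py
```

```text
[0.4587 0.2506 0.2381] [-8.000e-04  9.996e-01 -2.730e-02  1.800e-03] [ 0.76  0.18 -1.39] 24.999863505363464
side 267 196
top 202 218
```

View pics/sideP.png

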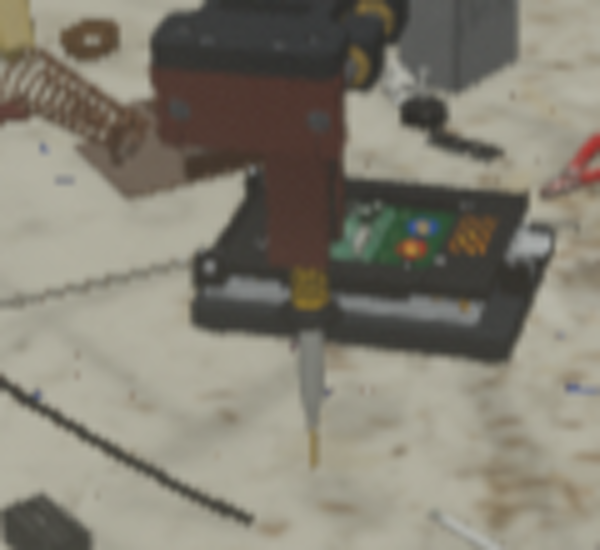

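The pen hangs upright from the fingers with its gold tip at full-image pixel (269.8,239.4). I've used all ten views, so it's numbers only from here.

```bash
python3 - <<'E'
from h import *
d=np.load('wP.npy',allow_pickle=True).item();w,s=d['c'],d['s'];p=s['position']
c=np.load('sideP.npy',allow_pickle=True).item();f,cx,cy=K(c)
def proj(c,T,X):
    f,cx,cy=K(c);q=T@np.r_[X,1];return np.round([cx+f*q[0]/-q[2],cy-f*q[1]/-q[2]],2)
W=np.linalg.inv(wristT(w,s))
for dz in(.012,.03,.06,.0998):
    X=p-[0,0,dz];print(dz,'side',proj(c,c['camera_from_world'],X),'wrist',proj(w,W,X))
# gold/yellow in side: rows
H,S,V=cv2.split(cv2.cvtColor(c['img'],cv2.COLOR_BGR2HSV))
for v in range(198,244,2):
    r=c['img'][v,258:282].astype(int); print(v,' '.join('%3d/%3d'%(S[v,u],V[v,u]) for u in range(264,276)))
# wrist: points in cloud near pen axis
P=cloud(w,wristT(w,s)).reshape(-1,3)
k=(np.hypot(P[:,0]-p[0],P[:,1]-p[1])<.02)&(P[:,2]<p[2]+.01)&(P[:,2]>.105)
for a in np.arange(.11,.24,.01):
    m=k&(abs(P[:,2]-a)<.005)
    if m.sum(): print(a.round(3),m.sum(),((P[m].min(0)+P[m].max(0))/2-p).round(4),np.ptp(P[m],axis=0).round(4))
E
```

```text
0.012 side [268.06 201.62] wrist [283.77 255.38]
0.03 side [268.27 209.76] wrist [283.63 241.88]
0.06 side [268.63 223.03] wrist [283.45 223.79]
0.0998 side [269.08 240.07] wrist [283.27 205.66]
198  88/ 78  90/ 79  92/ 80  91/ 81  92/ 80  94/ 81  92/ 80  89/ 80  70/ 69  25/ 61  24/ 65  22/ 69
200  46/ 61 100/ 79 130/ 98 144/103 140/100 140/106 122/ 90 115/ 84  70/ 66  26/ 58  22/ 58  26/ 59
202  40/ 63 102/ 80 137/ 95 142/104 131/ 97 133/ 96 129/ 93 135/100  94/ 76  32/ 56  28/ 55  28/ 54
204   7/111  94/ 95 147/106 141/103 143/105 143/105 138/100 145/107 114/ 87  25/ 71  11/ 70  14/ 73
206  22/ 70  97/ 84 153/118 167/131 162/124 162/124 163/125 143/107 101/ 83  30/ 67   3/ 84   4/117
208  22/ 58  21/ 60  42/ 66  48/ 69  54/ 71  64/ 72  46/ 67  30/ 60  18/ 58  26/ 58  26/ 60  19/ 68
210  27/ 57  22/ 57  22/ 59  21/ 60  25/ 62  25/ 61  17/ 60  17/ 59  27/ 56  27/ 56  22/ 57  17/ 61
212  23/ 66  24/ 64  14/ 71  16/ 95  15/101  18/102  15/101  16/ 81  17/ 60  22/ 59  17/ 59  22/ 59
214  29/143  30/111  22/104  15/118  16/127  14/127  15/122  24/106  43/ 95  40/ 95  33/ 85  30/ 77
216  
[... 1209 characters left out ...]
9/166  31/166  31/164  31/162  34/156  30/163  29/165  31/163  32/161  32/160  33/161
242  29/170  27/169  27/168  28/165  28/162  30/159  29/157  29/158  27/158  29/158  30/155  30/152
0.14 7 [ 0.0011  0.0012 -0.0948] [0.001  0.0022 0.0022]
0.15 17 [ 0.0009  0.0012 -0.0881] [0.001  0.0022 0.0098]
0.16 12 [ 0.0014  0.0012 -0.0781] [0.0014 0.0034 0.0087]
0.17 12 [ 0.0031  0.0005 -0.0681] [0.0023 0.0046 0.0097]
0.18 74 [ 0.0028  0.0012 -0.0581] [0.004  0.0095 0.0099]
0.19 22 [ 0.0038  0.001  -0.0505] [0.002  0.0066 0.005 ]
0.21 302 [ 0.0063  0.001  -0.0258] [0.0118 0.0242 0.0053]
0.22 506 [ 0.003   0.0012 -0.0182] [0.0179 0.0225 0.0099]
0.23 217 [ 0.0045  0.001  -0.0081] [0.0062 0.0146 0.01  ]
```

Request:
arm_command --pt "0 0.4 2 0 0" --pt "0 0.4 3.5 0 0" --pt "0 0.4 3.9 0 0" --pt "0 0.4 3.9 0 0" --pt "0 0.4 3.9 0 0" --pt "0 0.4 3.9 0 0" --pt "0 0.4 3.9 0 0" --pt "0 0.4 3.9 0 0"

```text
time_s: 11.7
position: [0.4733, -0.0421, 0.2347]
eef_rot: [-0.0, 1.0, -0.027, -0.001]
force: [0.0, -0.8, -0.6]
opening: 0.0149
grasp_force: 25.0
```

Request:
arm_command --pt "0 0.4 3.9 0 0" --pt "0 0.2 3.5 0 0" --pt "0 0 2.5 0 0" --pt "0 0 0.5 0 0" --pt "0 0 0 0 0" --pt "0 0 0 0 0" --pt "0 0 0 0 0" --pt "0 0 0 0 0"

```text
time_s: 12.5
position: [0.4746, -0.1434, 0.2357]
eef_rot: [-0.0, 1.0, -0.026, 0.0]
force: [0.2, -0.0, 0.1]
opening: 0.0147
grasp_force: 25.0
```

Down to about 25 mm above the pad, then a measurement.

Request:
arm_command --pt "0 0 0.1 2 0" --pt "0 0 0 2 0" --pt "0 0 0 2 0" --pt "0 0 0 1.5 0" --pt "0 0 0 0.5 0" --pt "0 0 0 0 0" --pt "0 0 0 0 0" --pt "0 0 0 0 0"

```text
time_s: 13.3
position: [0.475, -0.1457, 0.1565]
eef_rot: [0.0, 1.0, -0.027, 0.001]
force: [0.5, -0.3, 0.2]
opening: 0.0144
grasp_force: 25.0
```

```bash
cat > fin.py <<'E'
from h import *
s=arm.observe();w=arm.camera('wrist');T=wristT(w,s);p=s['position'];print(p.round(4),np.round(s['eef_rot'],4),s['force'].round(2))
P=cloud(w,T);H,S,V=cv2.split(cv2.cvtColor(w['img'],cv2.COLOR_BGR2HSV))
red=((H<6)|(H>172))&(S>150)&(V>80)
near=(abs(P[...,0]-.475)<.015)&(abs(P[...,1]+.143)<.013)&(P[...,2]<.045)
v,u=np.nonzero(red&near);print('red',len(u),u.min(),u.max(),v.min(),v.max(),ray(w,(u.min()+u.max())/2,(v.min()+v.max())/2,.032,T).round(4))
e=cv2.fitEllipse(cv2.convexHull(np.c_[u,v].astype(np.int32)));print('ellipse',np.round(e[0],1),np.round(e[1],1),ray(w,*e[0],.032,T).round(4))
vv,uu=np.nonzero((H>100)&(H<125)&(S>150)&(V>80)&(abs(P[...,1]+.169)<.012)&(abs(P[...,0]-.472)<.012))
if len(uu): print('blue',uu.min(),uu.max(),ray(w,(uu.min()+uu.max())/2,(vv.min()+vv.max())/2,.032,T).round(4))
Q=P.reshape(-1,3);k=(np.hypot(Q[:,0]-p[0],Q[:,1]-p[1])<.013)
for a in np.arange(.034,p[2],.008):
    m=k&(abs(Q[:,2]-a)<.004)
    if m.sum(): print(a.round(3),m.sum(),((Q[m].min(0)+Q[m].max(0))/2-p).round(4),np.ptp(Q[m],axis=0).round(4))
E
python3 fin.py
```

```text
[ 0.475  -0.1457  0.1565] [ 3.000e-04  9.996e-01 -2.710e-02  7.000e-04] [ 0.46 -0.35  0.23]
red 183 270 289 187 206 [ 0.4751 -0.143   0.032 ]
ellipse [279.7 196.7] [19.5 20.1] [ 0.4749 -0.1432  0.032 ]
blue 302 322 [ 0.4724 -0.1688  0.032 ]
0.034 786 [ 1.00e-04 -1.00e-04 -1.24e-01] [0.0256 0.0257 0.0047]
0.058 3 [ 0.0006  0.001  -0.0963] [0.0005 0.0021 0.0014]
0.066 15 [ 0.0007  0.001  -0.0904] [0.0012 0.0022 0.0077]
0.074 10 [ 0.0007  0.0011 -0.0836] [0.0008 0.0021 0.0055]
0.082 12 [ 0.0016  0.001  -0.0753] [0.0012 0.0034 0.0049]
0.09 9 [ 0.0033  0.0009 -0.0665] [0.0018 0.0032 0.0077]
0.098 58 [ 0.0026  0.0011 -0.0585] [0.0043 0.0094 0.0073]
0.106 34 [ 0.0034  0.0007 -0.0516] [0.0028 0.0073 0.0057]
0.13 387 [ 0.003   0.0007 -0.0254] [0.0183 0.0236 0.0057]
0.138 371 [ 0.0027  0.0013 -0.0185] [0.0163 0.0192 0.008 ]
0.146 182 [ 0.0042  0.0011 -0.0105] [0.0067 0.0147 0.008 ]
0.154 210 [ 0.0054  0.0002 -0.0025] [0.0084 0.0164 0.0079]
```

Request:
arm_command --pt "0 0.05 -0.15 1 0" --pt "0 0 0 1 0" --pt "0 0 0 0.3 0" --pt "0 0 0 0.1 0" --pt "0 0 0 0 0" --pt "0 0 0 0 0" --pt "0 0 0 0 0" --pt "0 0 0 0 0"

```text
time_s: 14.15
position: [0.4751, -0.1443, 0.1318]
eef_rot: [0.0, 1.0, -0.027, 0.0]
force: [-0.3, -0.6, -0.2]
opening: 0.015
grasp_force: 25.0
```

```bash
cat > fz.py <<'E'
from h import *
F=[];Z=[]
for i in range(12):
    s=arm.observe();F.append(s['force']);Z.append(s['position']);arm.camera('side')
F=np.array(F);print('F',F.mean(0).round(2),(F.std(0)/3.4).round(2),'p',np.mean(Z,0).round(4),s['time_s'])
E
python3 fz.py; python3 fin.py
```

```text
F [ 0.1  -0.11 -0.51] [0.1  0.13 0.16] p [ 0.475  -0.1442  0.1317] 14.7
[ 0.475  -0.1442  0.1316] [-0.      0.9996 -0.0272  0.    ] [ 0.08 -0.15 -0.58]
red 194 271 292 195 215 [ 0.4752 -0.1431  0.032 ]
ellipse [281.7 205.5] [21.  21.9] [ 0.4749 -0.1432  0.032 ]
blue 306 328 [ 0.4726 -0.169   0.032 ]
0.034 843 [ 0.0004  0.     -0.0979] [0.0251 0.0251 0.0073]
0.042 14 [ 0.0005  0.0011 -0.0897] [0.001  0.0022 0.0071]
0.05 10 [ 0.0007  0.0011 -0.0816] [0.0008 0.0021 0.007 ]
0.058 12 [ 0.0014  0.0011 -0.0738] [0.0013 0.0033 0.0064]
0.066 10 [ 0.0028 -0.0003 -0.0657] [0.0026 0.0056 0.0074]
0.074 60 [ 0.0025  0.0011 -0.0576] [0.004  0.0094 0.0077]
0.082 28 [ 0.0034  0.001  -0.051 ] [0.0023 0.0079 0.0053]
0.106 532 [ 0.003   0.0007 -0.0251] [0.018  0.0238 0.007 ]
0.114 257 [ 0.0028  0.0008 -0.0176] [0.0142 0.019  0.008 ]
0.122 177 [ 0.004   0.0011 -0.0096] [0.0068 0.0146 0.0079]
0.13 217 [ 0.0051  0.0002 -0.0017] [0.0092 0.0165 0.0079]
```

Request:
arm_command --pt "0 0 0 0.1 0" --pt "0 0 0 0.1 0" --pt "0 0 0 0.1 0" --pt "0 0 0 0.1 0" --pt "0 0 0 0 0" --pt "0 0 0 0 0" --pt "0 0 0 0 0" --pt "0 0 0 0 0"

```text
time_s: 15.6
position: [0.475, -0.1442, 0.1277]
eef_rot: [0.0, 1.0, -0.027, 0.0]
force: [0.4, 0.5, 0.5]
opening: 0.0149
grasp_force: 25.0
```

```bash
python3 fz.py; python3 fin.py | head -8
```

```text
F [ 0.07 -0.08  0.78] [0.13 0.15 0.2 ] p [ 0.475  -0.1442  0.1277] 16.15
[ 0.4749 -0.1442  0.1276] [ 0.      0.9996 -0.0272  0.    ] [ 1.08 -0.11  1.79]
red 201 271 292 197 217 [ 0.4749 -0.1431  0.032 ]
ellipse [281.6 207. ] [21.4 22.4] [ 0.4749 -0.1432  0.032 ]
blue 307 329 [ 0.4723 -0.1693  0.032 ]
0.034 852 [ 0.0003 -0.     -0.0937] [0.0249 0.0259 0.0078]
0.042 15 [ 0.0007  0.0011 -0.0857] [0.0015 0.0021 0.0068]
0.05 11 [ 0.0012  0.0011 -0.0775] [0.0013 0.0033 0.0075]
0.058 7 [ 0.0022  0.001  -0.0708] [0.0016 0.0033 0.0055]
```

Request:
arm_command --pt "0 0 0 0.1 0" --pt "0 0 0 0.1 0" --pt "0 0 0 0.05 0" --pt "0 0 0 0 0" --pt "0 0 0 0 0" --pt "0 0 0 0 0" --pt "0 0 0 0 0" --pt "0 0 0 0 0"

```text
time_s: 17.05
position: [0.4749, -0.1442, 0.1252]
eef_rot: [0.0, 1.0, -0.027, 0.0]
force: [0.2, -0.9, 2.0]
opening: 0.0144
grasp_force: 25.0
```

```bash
python3 fz.py; python3 fz.py; python3 fin.py | cut -c1-90
```

```text
F [ 0.08 -0.01  1.93] [0.13 0.18 0.14] p [ 0.475  -0.1442  0.1252] 17.6
F [ 0.07 -0.06  1.51] [0.12 0.15 0.15] p [ 0.4749 -0.1442  0.1251] 18.2
[ 0.4749 -0.1442  0.1252] [ 0.      0.9996 -0.0272  0.    ] [0.28 0.44 2.51]
red 200 271 293 198 217 [ 0.4753 -0.1435  0.032 ]
ellipse [281.6 207.9] [21.6 22.5] [ 0.475  -0.1432  0.032 ]
blue 307 329 [ 0.4724 -0.1691  0.032 ]
0.034 858 [ 0.0003 -0.     -0.0912] [0.0251 0.0257 0.0077]
0.042 11 [ 0.0007  0.0011 -0.0837] [0.0006 0.0021 0.0062]
0.05 12 [ 0.0015  0.0011 -0.0754] [0.001  0.0034 0.0054]
0.058 9 [ 0.0031  0.0019 -0.0669] [0.0018 0.0051 0.0073]
0.066 52 [ 0.0026  0.0011 -0.0587] [0.0039 0.0094 0.0071]
0.074 39 [ 0.003   0.0007 -0.0514] [0.0035 0.0085 0.0074]
0.098 266 [ 0.0059  0.0007 -0.0259] [0.0119 0.0236 0.0055]
0.106 476 [ 0.0027  0.0013 -0.0192] [0.0175 0.0224 0.008 ]
0.114 178 [ 0.0038  0.0011 -0.0112] [0.0071 0.0148 0.008 ]
0.122 210 [ 0.0052  0.0004 -0.0032] [0.0086 0.0159 0.0079]
```

```bash
python3 - <<'E'
from h import *
s=arm.observe();c=arm.camera('wrist');P=cloud(c,wristT(c,s))
for y in(-.1,-.18):
    m=(abs(P[...,0]-.45)<.004)&(abs(P[...,1]-y)<.004);print(m.sum(),np.median(P[m][:,2]))
print(arm.hand_in())
E
```

```text
122 0.04461210299248615
173 0.043782941131750464
the job is handed in; nothing more can be done
None
```

I handed in the job at about 18 s of the 58 s limit. The frame is shut and holding on its catch (front bar 44 mm above the bench), and the arm is still holding the pen upright on the red-ringed pad, with its tip pushed in about 4.4 mm of its 8 mm (about 2.2 N).

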